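Pump up the bench vacuum until the indicator pin is out

ROBOT

A 7-joint arm with a two-finger parallel gripper is mounted at the origin on the work surface. World frame = base frame: x ahead of the robot, y to its left, z up, the work surface at z = 0. Lengths are in m, angles in rad, forces in N, time in s.
With the tool pointing down it reaches from about 0.4 to 0.9 m from the base axis. Payload 5.5 kg.
Tool frame: the origin (TCP) lies midway between the tips of the shut fingers; the grasp point (between the pads) lies 19 mm behind it (manip.grip_depth is the distance from the TCP to the grasp point, in m); z points along the fingers, x is the direction in which the jaws open and shut, and the axes are right-handed (so a half turn about z gives the same grasp; the last joint's range is limited). The gripper opens to 92 mm and grips with 3 to 60 N. Pads are 19 mm wide; open, the fingers measure 130 mm over their backs; the gripper's body (75 mm by 190 mm) begins 47 mm behind the grasp point.
Start: joints at [1.494, 0.501, -0.427, 1.55, 0.221, 1.138, -0.21], TCP at [0.217, -0.613, 0.227] pointing down, gripper open.
Joint ranges: [-2.88, 2.88], [-0.31, 2.03], [-1.54, 1.56], [0.2, 2.42], [-1.41, 4.55], [0.19, 2.02], [-2.57, 2.57]. Speed limits (rad/s): [2.57, 2.57, 3.14, 3.14, 3.14, 3.14, 3.14].

INTERFACE

Orientations are given as a unit quaternion [x, y, z, w].
In Python, from bench import manip, effector, viewer gives the robot as it stands. Calls block until the motion is done:
- manip.move_pose(position, orientation): joint-space move of the TCP to a pose.
- manip.servo_line(position, ori=None, vel=0.15): straight line of the TCP; ori=None keeps the orientation; vel is the mean speed in m/s.
- manip.movej(angles): joint-space move.
- effector.open_jaws() and effector.close(f_grip=None): open the fingers fully, or close them until they stop; f_grip is the grip in N (None keeps the last).
- manip.sleep(seconds).
- manip.solve_ik(position, orientation): joint angles nearest the present ones, or None.
- viewer.get_image(name): name is "side" or "top" or "wrist"; returns the picture (480x640x3 uint8, red, green, blue); there is no depth.
- viewer.get_calibration(name): a dict with "vfov" (degrees; the focal length in pixels is half the picture's height over the tangent of half this angle, whatever the lens; pixels are square), "cx", "cy" (the principal point, pixels), "dist_coeffs" ([k1, k2, p1, p2, k3] as OpenCV has them; the pictures are not rectified), "eye" and "attitude" of the camera in the world. Camera axes: x right, y down, z forward; pixel columns grow to the right and rows downward; lengths in m; the calibration is good to about 2 mm. A picture is of the moment at which its call begins: read the wrist's pose just before it. get_calibration takes no time and is no camera call; for the wrist camera it gives the pose at the moment of the call.
A pose or a line that the arm cannot do raises manip.PlanningError and nothing moves.
- manip.hand_in(): hands the job in, once; it reports no verdict.
Readings, each from a call of its own:
- manip.current_clock(): time.
- manip.current_q(): joint angles.
- manip.current_joint_velocities(): joint speeds.
- manip.current_tau(): joint torques, N m.
- manip.current_tool_pos(): TCP position.
- manip.current_tcp_rot(): TCP orientation.
- manip.current_force(): force on the tool from outside, world axes, zero at the start.
- manip.current_wrist_torque(): the same for the moment, N m.
- manip.current_finger_gap(): finger opening in m.
Only numpy, scipy, OpenCV 4.12 (cv2) and the standard library are available. Lean on these libraries where they do the work, as an engineer would, in place of code of your own. Each camera call takes 0.05 s, during which the arm holds its last target.

TASK

Work the hand vacuum pump on the lab bench: press its big round palm pad well down and let it spring all the way back up, again and again, until the red indicator pin beside it has popped fully out and its whole green band shows. Nothing is to be gripped, just push the pad with the fingers; do not touch the pin or its tower, and leave the glassware and other things on the bench where they stand. Finish with the pad back up.

Things in the scene. Friction and masses are not known exactly. Their poses are not given: they have to be found in the camera images.
- plunger_top (a point): centre of the flat top face of the pump's round palm pad (black with a blue disc, 90 mm across, 14 mm thick, too wide to grip). It stands 150 mm above the bench when the plunger is up and moves straight down with it. z up, y points horizontally from the plunger towards the indicator tower, x towards the aluminium air tank behind. The pump (grey base plate, white barrel 50 mm across) is bolted to the bench; its horizontal position and heading differ from run to run.
- plunger (a joint): how far the plunger is pressed down, m: 0 = fully up, 0.018 = fully down on its stop. A spring brings it back up in about 0.3 s: about 6 N to start it moving, about 12 N at the bottom (a few N more when pressed fast). It must go down at least 14 mm and be let up again (to within 2 mm of the top) for a stroke to count.
- pin (a joint): how far the red indicator pin has risen out of its tower, m: 0 = in, 0.050 = fully out. It starts between 0 and 0.015. It rises as the plunger comes back UP: 10 mm per full stroke (the first stroke 8 to 18 mm), and stays where it is in between. Two to five full strokes are needed; once fully out, further strokes do nothing.
- pin_top (a point): centre of the top of the red indicator pin (head 22 mm across), 102 mm above the bench when in, 152 mm when fully out; only then the whole 8 mm green band at its foot shows above the tower.
- tower: indicator tower, a white upright tube 44 mm across at its dark collar and 90 mm tall, its axis 90 mm from the plunger axis; origin on its axis at bench level. The pin belongs to it. Neither may be touched.
- beaker: loose clear glass beaker, 68 mm across, 85 mm tall, standing in front of the pump; origin at the centre of its underside. To be left alone.
- weight: loose brass weight, 38 mm across, 54 mm tall, standing in front of the pump; origin at the centre of its underside. To be left alone.
- jar: loose white jar with orange cap, 72 mm across, 105 mm tall, standing close to the pump; origin at the centre of its underside. To be left alone.
- blue_bottle: loose clear bottle with blue cap, 68 mm across, 140 mm tall; origin at the centre of its underside. To be left alone.
- amber_bottle: loose amber bottle with black cap, 64 mm across, 130 mm tall; origin at the centre of its underside. To be left alone.
- dish: loose shallow white dish, 90 mm across, 18 mm tall; origin at the centre of its underside. To be left alone.
- spatula: loose thin steel lab spatula, 170 mm long, lying flat on the bench; origin at the centre of its underside. To be left alone.

How it is judged:
On the way, in this order (a step that is already met when the one before it is completed fails the run):
1. the plunger is pressed most of the way down while the pin is not yet out (value of joint plunger above 0.013 m and value of joint pin below 0.045 m).
2. the pin has come fully out (value of joint pin above 0.046 m), for 0.1 s.
At the end, for the whole second after the job is handed in: The pin stands at least 46 mm out of its tower (50 is fully out), the plunger is back up to within 3 mm, and every loose thing stands within 30 mm of where it began (value of joint pin above 0.046 m and value of joint plunger below 0.003 m and distance of each of beaker, weight, jar, blue_bottle, amber_bottle, dish, spatula from where it was at the start of the episode below 0.03 m); the robot touches nothing.
It fails at once if the robot touches the indicator pin or its tower (more than 1 N) (contact force between any of the arm, the fingers and tower above 1 N).
It fails at once if a loose thing on the bench is shoved, lifted or carried more than 30 mm (distance of any of beaker, weight, jar, blue_bottle, amber_bottle, dish, spatula from where it was at the start of the episode above 0.03 m).
It fails at once if a standing bottle, jar, beaker or the weight is tipped over (angle between any of beaker, weight, jar, blue_bottle, amber_bottle's own z axis and vertical above 0.5 rad).
It also fails if it takes over 38 s, if anything falls off the work surface, if the arm or the gripper's body presses on something with over 40 N, if the wrist force passes 120 N, or if a joint passes its speed limit or range.

## Working session

There is one attempt and no reset: what is moved stays moved. The work goes in short steps, each a Python script; the robot and the scene stay as the last script left them, time stands still between calls to the robot, and variables do not carry over. Pictures are saved under pics/ and viewed, and the job is handed in when it is done.

```bash
mkdir -p pics; ls; python3 - <<'E'
from bench import manip,effector,viewer
import cv2
for n in("side","top","wrist"):
    c=viewer.get_calibration(n);print(n,c)
    cv2.imwrite(f"pics/{n}0.png",viewer.get_image(n)[:,:,::-1])
print(manip.current_clock(),manip.current_tcp_rot(),manip.current_force())
E
```

```text
pics
side {'vfov': 48.85253072047478, 'cx': 322.3705767259939, 'cy': 238.20555312489975, 'dist_coeffs': array([-0.03652727,  0.        ,  0.        ,  0.        ,  0.        ]), 'eye': array([-0.07916774,  0.67207095,  1.07563002]), 'attitude': array([-0.3221331 ,  0.87199397, -0.3455382 ,  0.12829706])}
top {'vfov': 51.56767050391495, 'cx': 321.4214795179785, 'cy': 238.38054789002263, 'dist_coeffs': array([-0.13185935,  0.        ,  0.        ,  0.        ,  0.        ]), 'eye': array([ 0.40702505, -0.04046885,  1.41808711]), 'attitude': array([-0.70266101,  0.70952127, -0.03139065,  0.04314728])}
wrist {'vfov': 68.6326206108167, 'cx': 325.44481007358695, 'cy': 238.90381615237908, 'dist_coeffs': array([-0.04560169,  0.        ,  0.        ,  0.        ,  0.        ]), 'eye': array([ 0.29663855, -0.58456073,  0.38351483]), 'attitude': array([ 0.80657037, -0.56972766, -0.091843  ,  0.12813854])}
0.15 [ 8.16506337e-01 -5.77335988e-01 -5.88455406e-04 -4.60440012e-04] [ 0.54673444  0.37188234 -0.18259722]
```

View pics/top0.png

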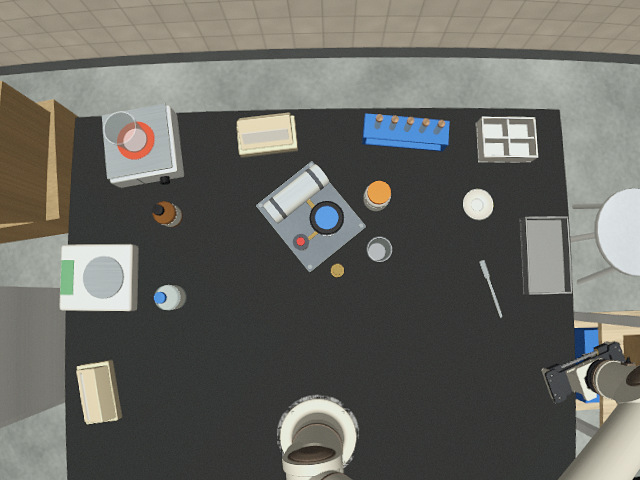

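View pics/side0.png

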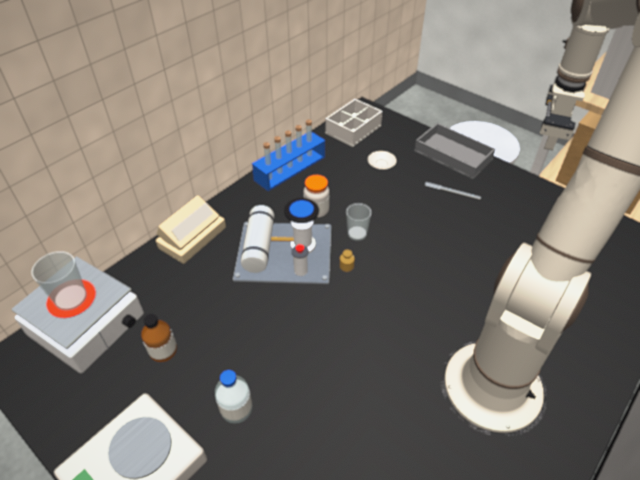

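```bash
cat > h.py <<'E'
from bench import manip,effector,viewer
import cv2,numpy as np
from scipy.spatial.transform import Rotation as R
def ray(n,u,v):
    c=viewer.get_calibration(n);f=240/np.tan(np.radians(c["vfov"]/2))
    K=np.array([[f,0,c["cx"]],[0,f,c["cy"]],[0,0,1]])
    p=cv2.undistortPoints(np.array([[[u,v]]],float),K,c["dist_coeffs"])[0,0]
    d=R.from_quat(c["attitude"]).apply([p[0],p[1],1]);return c["eye"],d
def plane(n,uv,z):
    e,d=ray(n,*uv);return e+d*(z-e[2])/d[2]
def tri(r1,r2):
    (a,d),(b,e)=r1,r2
    A=np.stack([d,-e],1);s=np.linalg.lstsq(A,b-a,rcond=None)[0]
    p,q=a+d*s[0],b+e*s[1];return (p+q)/2,np.linalg.norm(p-q)
def blob(img,lo,hi,box):
    h=cv2.cvtColor(img,cv2.COLOR_RGB2HSV);x0,y0,x1,y1=box
    m=np.zeros(h.shape[:2],np.uint8);m[y0:y1,x0:x1]=cv2.inRange(h,lo,hi)[y0:y1,x0:x1]
    n,_,st,ce=cv2.connectedComponentsWithStats(m)
    k=1+np.argmax(st[1:,4]);return ce[k],st[k]
BL=((100,120,60),(125,255,255))
RD=((0,150,80),(6,255,255))
E
python3 - <<'E'
from h import *
t=viewer.get_image("top");s=viewer.get_image("side")
bt,st=blob(t,*BL,(290,190,360,250));bs,ss=blob(s,*BL,(280,190,325,230))
rt,_=blob(t,*RD,(285,228,315,255));rs,ss2=blob(s,*RD,(285,240,315,265))
print(bt,st,bs,ss,rt,rs,ss2)
print(plane("top",bt,.15),plane("side",bs,.15),tri(ray("top",*bt),ray("side",*bs)))
print(plane("top",rt,.105),tri(ray("top",*rt),ray("side",*rs)))
print("jar",plane("top",(379,189),.105),"beaker",plane("top",(379,249),.04),"weight",plane("top",(337,270),.05))
a=np.vstack([np.hstack([t[150:300,230:430][...,::-1]]*1)])
b=s[150:300,220:420][...,::-1]
cv2.imwrite("pics/crop1.png",cv2.resize(np.hstack([a,b]),None,fx=2,fy=2))
E
```

```text
[326.2283105  217.12557078] [315 206  24  23 438] [301.15665796 208.30809399] [289 199  26  19 383] [300.12244898 241.02040816] [299.42553191 247.76595745] [296 245   8   7  47]
[ 0.59635934 -0.03283032  0.15      ] [ 0.59698447 -0.03298984  0.15      ] (array([ 0.59644695, -0.0327136 ,  0.15049533]), np.float64(0.0003991460334285806))
[0.53968303 0.03748774 0.105     ] (array([0.54031384, 0.03789106, 0.1007349 ]), np.float64(0.0004966427339377462))
jar [ 0.67803178 -0.17525808  0.105     ] beaker [ 0.52160679 -0.17815855  0.04      ] weight [ 0.46403611 -0.06042238  0.05      ]
```

View pics/crop1.png

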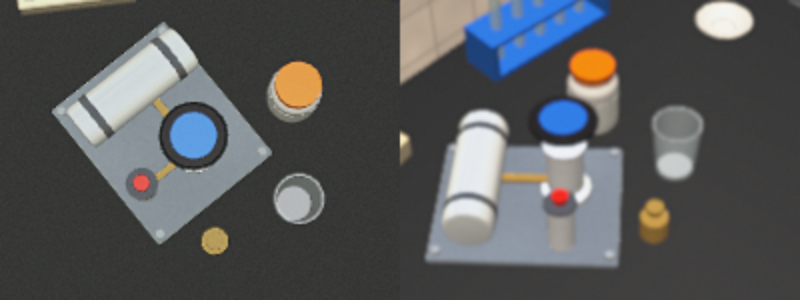

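```bash
python3 - <<'E'
from h import *
effector.close(10)
P=np.array([0.5964+.003,-0.0328-.004,0])
best=None
for a in (38,218):
    a=np.radians(a);x=np.array([np.cos(a),np.sin(a),0]);z=np.array([0,0,-1.]);y=np.cross(z,x)
    q=R.from_matrix(np.stack([x,y,z],1)).as_quat()
    j=manip.solve_ik(P+[0,0,.25],q)
    print(a,j)
    if j is not None:
        d=np.abs(np.array(j)-manip.current_q()).max()
        if best is None or d<best[0]: best=(d,q)
q=best[1];np.save("q.npy",q)
p=np.array(manip.current_tool_pos());p[2]=.35
manip.servo_line(p,vel=.2)
manip.move_pose(P+[0,0,.30],q)
print(manip.current_clock(),manip.current_tool_pos(),manip.current_force(),manip.current_finger_gap())
manip.servo_line(P+[0,0,.175],vel=.15)
cv2.imwrite("pics/w1.png",viewer.get_image("wrist")[:,:,::-1])
cv2.imwrite("pics/s1.png",viewer.get_image("side")[:,:,::-1])
print(manip.current_clock(),manip.current_tool_pos(),manip.current_force())
E
```

```text
0.6632251157578453 [ 0.76461053  0.57102763 -1.05776983  1.64197138  0.52111365  1.24037101
  0.2629129 ]
3.8048177693476384 [-0.4985209   0.42056703  0.6820666   1.68556    -0.28745798  1.13803082
 -2.21560744]
4.9083 [ 0.59948938 -0.0385326   0.29981594] [-0.03536152 -0.64357994 -1.22829846] 0.0007802751462244413
5.9917 [ 0.60025757 -0.03661821  0.17622694] [-0.23721472  0.47962377 -0.61151064]
```

View pics/w1.png

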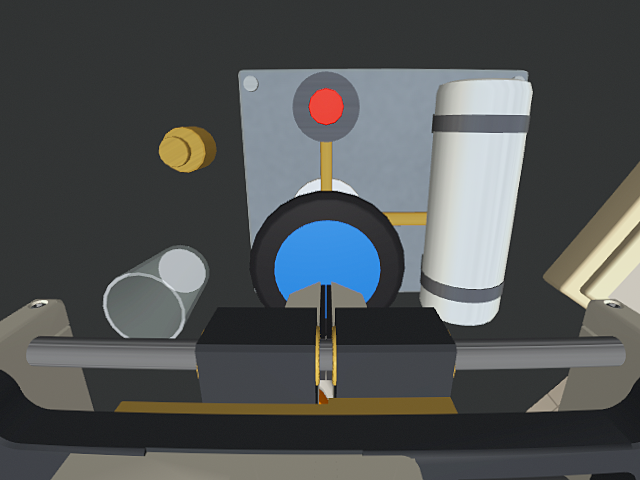

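View pics/s1.png

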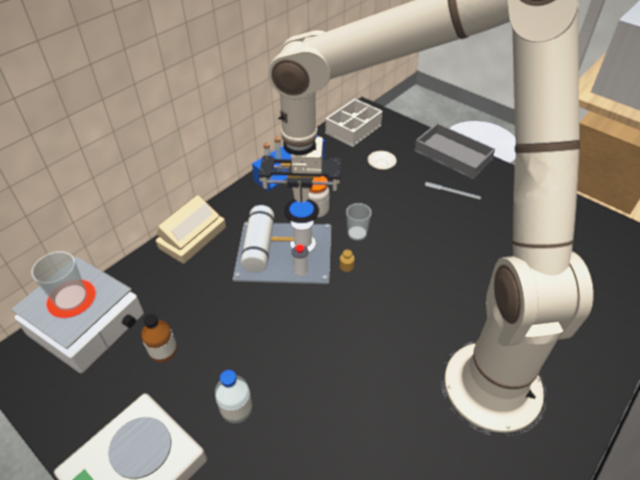

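The wrist view shows the fingertips over the blue disc near (325,300). The pin at (326,106) is well clear, and so are the beaker and weight. I'll make the first stroke.

```bash
cat >> h.py <<'E'
P=np.array([0.5964+.003,-0.0328-.004,0])
def stroke(zs,zt=.172):
    for z in zs:
        manip.servo_line(P+[0,0,z],vel=.08)
        print("  ",z,manip.current_tool_pos()[2].round(4),np.round(manip.current_force(),1))
    manip.servo_line(P+[0,0,zt],vel=.1);manip.sleep(.3)
    print("up",manip.current_clock(),manip.current_tool_pos().round(4))
E
python3 - <<'E'
from h import *
stroke([.147,.140,.1335,.131])
cv2.imwrite("pics/w2.png",viewer.get_image("wrist")[:,:,::-1])
s=viewer.get_image("side")
c,_=blob(s,*RD,(280,215,320,265));print(c)
E
```

```text
0.147 0.1468 [-0.  -1.3  7.9]
   0.14 0.1402 [-0.4 -1.5  9.3]
   0.1335 0.1337 [-0.4 -0.9  7.3]
   0.131 0.1323 [-4.2 -1.5 14.6]
up 8.1 [ 0.599  -0.0368  0.1714]
[299.27536232 244.82608696]
```

View pics/w2.png

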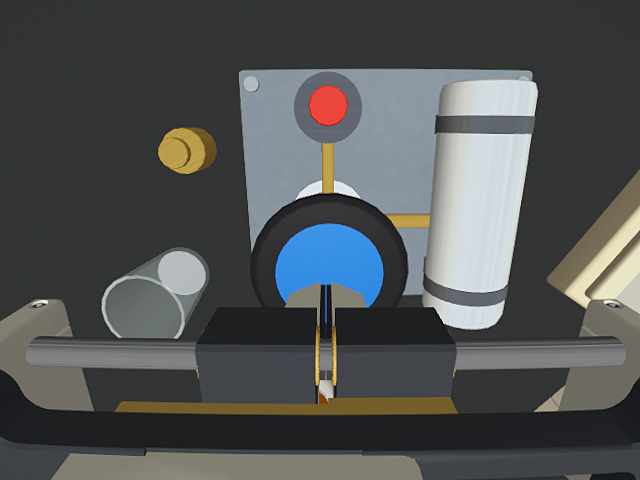

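The stop is reached at z of about 0.132, and the pin has risen: its head is larger in the wrist view, at (328,105). I'll do more strokes.

```bash
python3 - <<'E'
from h import *
for i in range(4):
    stroke([.131])
    s=viewer.get_image("side"); c,st=blob(s,*RD,(280,215,320,265));print(c,st[4])
w=viewer.get_image("wrist")
cv2.imwrite("pics/w3.png",np.hstack([cv2.resize(w[20:220,230:430],(400,400)),cv2.resize(s[190:290,250:350],(400,400))])[:,:,::-1])
E
```

```text
0.131 0.1323 [-3.  -1.7 15.8]
up 9.7167 [ 0.599  -0.0369  0.1714]
[299.03614458 243.34939759] 83
   0.131 0.1323 [-3.9 -0.6 16.5]
up 11.2833 [ 0.5991 -0.0368  0.1715]
[298.97916667 241.59375   ] 96
   0.131 0.1323 [-4.2 -0.5 16.6]
up 12.85 [ 0.599  -0.0368  0.1714]
[298.84615385 239.22115385] 104
   0.131 0.1323 [-3.9 -1.6 17.1]
up 14.4167 [ 0.5991 -0.0368  0.1714]
[298.86538462 239.31730769] 104
```

View pics/w3.png

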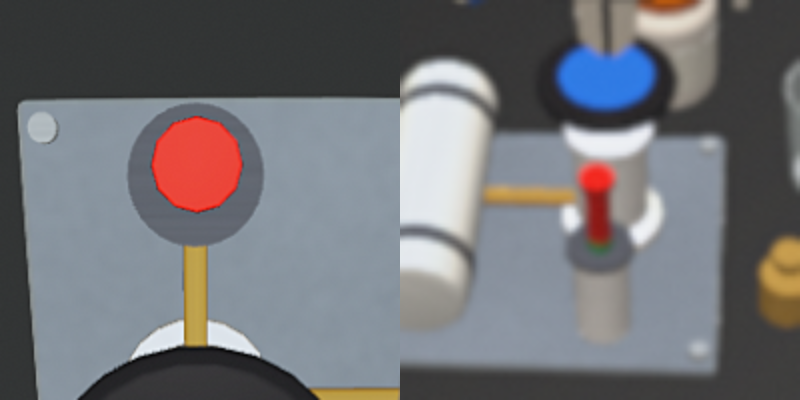

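The side crop shows the red stem raised with the green band at its foot, at about (600,247). The pin did not move on the last stroke, so it has saturated. I'll retreat and check its height.

```bash
python3 - <<'E'
from h import *
manip.servo_line(P+[0,0,.30],vel=.15)
manip.movej([-1.0 if i==0 else float(v) for i,v in enumerate(manip.current_q())]) if manip.current_q()[0]<0 else manip.movej([1.5 if i==0 else float(v) for i,v in enumerate(manip.current_q())])
print(manip.current_clock(),manip.current_tool_pos())
t=viewer.get_image("top");s=viewer.get_image("side")
cv2.imwrite("pics/t4.png",t[:,:,::-1]);cv2.imwrite("pics/s4.png",cv2.resize(s[170:290,220:380],(800,600),interpolation=cv2.INTER_CUBIC)[:,:,::-1])
rt,_=blob(t,*RD,(280,225,320,260));h=(298.9,235)
hs=cv2.cvtColor(s,cv2.COLOR_RGB2HSV);m=cv2.inRange(hs,(0,150,200),(6,255,255));m[:215]=0;m[265:]=0;m[:,:285]=0;m[:,315:]=0
c=np.argwhere(m)[:,::-1].mean(0);print(rt,c,tri(ray("top",*rt),ray("side",*c)))
bt,_=blob(t,*BL,(290,190,360,250));bs,_=blob(s,*BL,(280,190,325,230))
print(tri(ray("top",*bt),ray("side",*bs)))
E
```

```text
17.0667 [ 0.42874201 -0.41933003  0.299227  ]
[299.16666667 239.27777778] [298.61904762 233.97619048] (array([0.54024791, 0.03770193, 0.15024167]), np.float64(0.0015201731918811463))
(array([ 0.59644576, -0.03273988,  0.15049128]), np.float64(0.00023086744254514305))
```

View pics/t4.png

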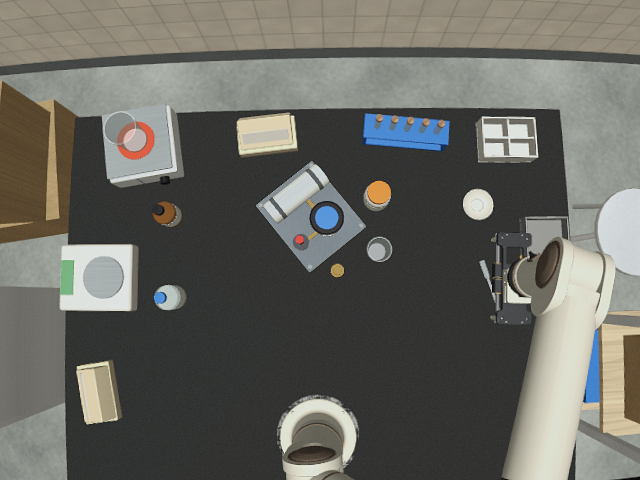

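View pics/s4.png

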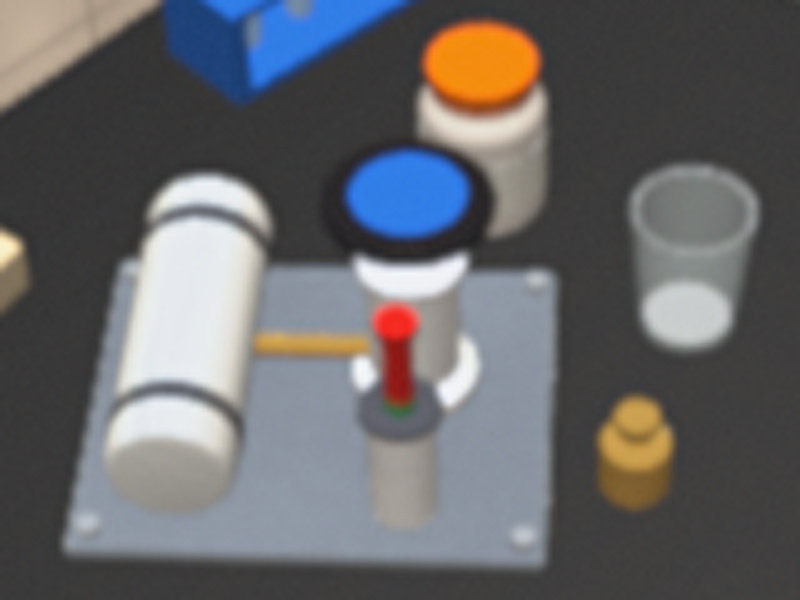

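The pin top is at about 150 mm with the green band showing at (398,410). The pad is up at 150 mm, and the bench items look unmoved. Handing in now.

```bash
python3 -c "
from bench import manip
print(manip.hand_in(),manip.current_clock())"
```

```text
the job is handed in; nothing more can be done
the job is handed in; nothing more can be done
```

I pressed the pump pad five full strokes with the closed fingers, each down to its stop at about 18 mm. The force reading at the bottom was about 15–17 N. Between strokes I let the pad spring fully back up. I then moved the arm away and handed the job in just after 17.1 s on the robot's clock.

- **Pin:** its top measured 150.2 mm above the bench, against 152 mm when fully out and 100.7 mm before the first stroke. That puts it about 49 mm out. The green band shows, and the fifth stroke moved the pin no further, so it had already reached its limit after four.
- **Pad:** its top is back at 150.5 mm, the same as at the start.
- **Loose things:** the beaker, weight, jar, bottles and dish are where they began in the top view. The arm partly hid the spatula in the last top picture, but what could be seen of it was in place.
- **Tower:** the fingers stayed over the pad, on the side away from the tower. I saw no contact with the tower or the pin in the pictures.

No check failed. The only slight disagreement was a 1.5 mm mismatch between the two camera views when measuring the pin. The hand-in gave no verdict.

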